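Stand the reagent bottles in their colour-coded spill trays

ROBOT

A 6-joint arm with a two-finger parallel gripper is mounted at the origin on the work surface. World frame = base frame: x ahead of the robot, y to its left, z up, the work surface at z = 0. Lengths are in m, angles in rad, forces in N, time in s.
With the tool pointing down it reaches from about 0.35 to 0.85 m from the base axis. Payload 8.1 kg.
Tool frame: the origin (TCP) lies at the very end of the fingers, on their centre line; the grasp point (between the pads) lies 19 mm behind it; z points along the fingers, y is the line along which they close (so a half turn about z gives the same grasp; the last joint's range is limited). The gripper opens to 93 mm and grips with 3 to 60 N. Pads are 15 mm wide; open, the fingers measure 128 mm over their backs; the gripper's body (75 mm by 188 mm) begins 65 mm behind the grasp point.
Start: joints at [1.23, 0.13, 1.488, -0, 1.523, -0.085], TCP at [0.152, 0.58, 0.219] pointing down, gripper open.
Joint ranges: [-2.96, 2.96], [-0.89, 2.26], [0.02, 2.5], [-1.34, 4.48], [0, 2.73], [-2.66, 2.66]. Speed limits (rad/s): [2.39, 2.39, 2.79, 3.14, 3.14, 3.14].

INTERFACE

Orientations are given as a 3x3 rotation matrix whose columns are the frame's x, y, z axes.
In Python, from rig import env gives the robot as it stands.
- The arm moves only by the tool jog_arm, never from a script. Its argument "steps" is a list of rows, each an object with "delta_pos": the shift along the tool's x, y, z normalised to -1 to 1, where 1 is 150 mm, a list of three; "yaw": the turn about the tool's z normalised to -1 to 1, where 1 is 1.5 rad. In form: [{"delta_pos": [x, y, z], "yaw": yaw}, ...]. A call has 1 to 12 rows; each row shifts and turns the commanded pose from where the row before left it, along the tool's axes as they then stand; what a row does not reach is not made up. A row lasts 1/12 s, in which the tool goes at most 41.7 mm and 7.16 degrees, less where a joint would pass 70% of its speed; a pose out of reach is approached as far as the arm can. A call with a number of a shift or a turn outside -1 to 1 is refused whole. A call with a gripper value outside its range is refused whole. "claw" is the opening, from 0 (shut) to 1 (fully open), set as the call begins (left out, the last holds). The fingers move at their own pace and stop on an object; "newtons" is the grip in N (left out, the last holds). Time passes only in rows, so rows that do not move let the fingers close. It gives the time, the measured TCP pose, the force, the opening and the grip force at its end, in the units of the state.
- env.read_state(): the state, without advancing time (a new reading comes with each control period).
- env.grab_frame(name): name is "scene" or "top" or "wrist"; returns (picture, depth): 420x560x3 uint8, blue, green, red; 420x560 float32, m along the optical axis (not along the pixel's ray), 0 where there is no reading.
- env.camera_params(name): a dict with "mtx" (3x3 intrinsics, pixels), "rvec" (rotation vector, rad) and "tvec" (3), from world to camera coordinates, as OpenCV has them; the wrist camera has in their place "tool_from_camera" (4x4, takes a point from camera to tool coordinates, whose origin is the TCP and whose axes are the flange's). Camera axes: x right, y down, z forward; pixel columns grow to the right and rows downward; lengths in m; the calibration is good to about 2 mm. A picture is of the moment at which its call begins: read the wrist's pose just before it. camera_params takes no time and is no camera call.
- env.finish_job(): hands the job in; it is judged then, once.
The state is a dict: "t": time; "qpos": joint angles; "qd": joint speeds; "joint_torque": joint torques, N m; "tool_pos": TCP position; "tool_rot": TCP orientation; "contact_force": force on the tool from outside, world axes, zero at the start; "torque": the same for the moment, N m; "opening": finger opening in m; "gripper_force": force on a finger pad.
Only numpy, scipy, OpenCV 4.12 (cv2) and the standard library are available. Lean on these libraries where they do the work, as an engineer would, in place of code of your own. Each camera call takes 0.05 s, during which the arm holds its last target. There are 200 camera calls.

TASK

Stand each of the four reagent bottles with red, yellow, blue and green caps upright in the spill tray of its own colour, flat on the tray's floor, setting it down gently rather than dropping it. Leave the white-capped bottle and the beaker where they are, and do not tip any bottle over.

Things in the scene. Friction and masses are not known exactly. Their poses are not given: they have to be found in the camera images.
- bottle_red: Round reagent bottle, loose and upright, 115 mm tall: straight body 50 mm in diameter from the underside up to 78 mm, then a shoulder, and a screw cap 38 mm in diameter from 93 to 115 mm. Mass 0.15 to 0.31 kg. Origin: centre of its underside; z up along its axis. White with a red cap and a red band round the body. It belongs in the red tray.
- bottle_yellow: Round reagent bottle, loose and upright, 115 mm tall: straight body 50 mm in diameter from the underside up to 78 mm, then a shoulder, and a screw cap 38 mm in diameter from 93 to 115 mm. Mass 0.15 to 0.31 kg. Origin: centre of its underside; z up along its axis. White with a yellow cap and a yellow band round the body. It belongs in the yellow tray.
- bottle_blue: Round reagent bottle, loose and upright, 115 mm tall: straight body 50 mm in diameter from the underside up to 78 mm, then a shoulder, and a screw cap 38 mm in diameter from 93 to 115 mm. Mass 0.15 to 0.31 kg. Origin: centre of its underside; z up along its axis. Amber glass with a blue cap and a blue band round the body. It belongs in the blue tray.
- bottle_green: Round reagent bottle, loose and upright, 115 mm tall: straight body 50 mm in diameter from the underside up to 78 mm, then a shoulder, and a screw cap 38 mm in diameter from 93 to 115 mm. Mass 0.15 to 0.31 kg. Origin: centre of its underside; z up along its axis. Amber glass with a green cap and a green band round the body. It belongs in the green tray.
- tray_red: Shallow round red spill tray, fixed to the bench: outer diameter 82 mm, 12 mm high overall, rim 3 mm thick, so 76 mm inside; its floor is 4 mm above the bench. Origin: centre of its underside, on the bench; z up.
- tray_yellow: Shallow round yellow spill tray, fixed to the bench: outer diameter 82 mm, 12 mm high overall, rim 3 mm thick, so 76 mm inside; its floor is 4 mm above the bench. Origin: centre of its underside, on the bench; z up.
- tray_blue: Shallow round blue spill tray, fixed to the bench: outer diameter 82 mm, 12 mm high overall, rim 3 mm thick, so 76 mm inside; its floor is 4 mm above the bench. Origin: centre of its underside, on the bench; z up.
- tray_green: Shallow round green spill tray, fixed to the bench: outer diameter 82 mm, 12 mm high overall, rim 3 mm thick, so 76 mm inside; its floor is 4 mm above the bench. Origin: centre of its underside, on the bench; z up.
- spare_bottle: Round reagent bottle, loose and upright, 115 mm tall: straight body 50 mm in diameter from the underside up to 78 mm, then a shoulder, and a screw cap 38 mm in diameter from 93 to 115 mm. Mass 0.22 kg. Origin: centre of its underside; z up along its axis. Amber glass with a white cap and a white paper band. It has no tray: leave it where it stands.
- beaker: Open white porcelain beaker, loose and upright, 64 mm in diameter at the rim, 85 mm tall. Leave it where it stands. Origin: centre of its underside; z up. At the start the ten listed things stand mixed, centres at least 105 mm apart; three stray stoppers and caps, under 20 mm wide and tall, lie 65 mm or more from any centre and do not matter.
Mind the look-alikes: they are no part of the job. Leave any turquoise look-alike of the bottle_red alone.

How it is judged:
At the end, for the whole second after the job is handed in: Each coloured bottle stands at rest in the tray of its colour: centre within 15 mm of the tray's centre, underside less than 8 mm above the tray's underside (so flat on the 4 mm floor), upright within 0.1 rad; the white-capped bottle and the beaker stand upright within 30 mm of where they began (horizontal distance between bottle_red and tray_red below 0.015 m and z of bottle_red in the frame of tray_red below 0.008 m and angle between each of bottle_red, bottle_yellow, bottle_blue, bottle_green, spare_bottle, beaker's own z axis and vertical below 0.1 rad and linear speed of each of bottle_red, bottle_yellow, bottle_blue, bottle_green below 0.02 m/s and angular speed of each of bottle_red, bottle_yellow, bottle_blue, bottle_green below 0.2 rad/s and horizontal distance between bottle_yellow and tray_yellow below 0.015 m and z of bottle_yellow in the frame of tray_yellow below 0.008 m and horizontal distance between bottle_blue and tray_blue below 0.015 m and z of bottle_blue in the frame of tray_blue below 0.008 m and horizontal distance between bottle_green and tray_green below 0.015 m and z of bottle_green in the frame of tray_green below 0.008 m and distance of each of spare_bottle, beaker from where it was at the start of the episode below 0.03 m); the robot touches nothing.
It fails at once if a bottle is tipped over (more than about 45 degrees) (angle between any of bottle_red, bottle_yellow, bottle_blue, bottle_green's own z axis and vertical above 0.8 rad).
It fails at once if a bottle is dropped or slammed into its tray (arrives within 30 mm of the bench at more than 0.5 m/s) ((horizontal distance between bottle_red and tray_red below 0.03 m and z of bottle_red in the frame of tray_red below 0.03 m and linear speed of bottle_red above 0.5 m/s) or (horizontal distance between bottle_yellow and tray_yellow below 0.03 m and z of bottle_yellow in the frame of tray_yellow below 0.03 m and linear speed of bottle_yellow above 0.5 m/s) or (horizontal distance between bottle_blue and tray_blue below 0.03 m and z of bottle_blue in the frame of tray_blue below 0.03 m and linear speed of bottle_blue above 0.5 m/s) or (horizontal distance between bottle_green and tray_green below 0.03 m and z of bottle_green in the frame of tray_green below 0.03 m and linear speed of bottle_green above 0.5 m/s)).
It fails at once if the white-capped bottle or the beaker is pushed more than 30 mm or tipped (distance of any of spare_bottle, beaker from where it was at the start of the episode above 0.03 m or angle between any of spare_bottle, beaker's own z axis and vertical above 0.5 rad).
It also fails if it takes over 112 s, if anything falls off the work surface, if the arm or the gripper's body presses on something with over 40 N, if the wrist force passes 120 N, or if a joint passes its speed limit or range.

## Working session

There is one attempt and no reset: what is moved stays moved. The work goes in short steps, Python scripts to look and compute and a tool call to move; the robot and the scene stay as the last step left them, time stands still between calls to the robot, and variables do not carry over. Pictures are saved under pics/ and viewed, at most 14 in all, crops included, and the job is handed in when it is done.

Besides the shell and the picture viewer there is one more tool, called as name(argument=value, ...), one argument or row to a line, values as JSON. jog_arm: Moves the arm, as the interface text tells. Its arguments: {"type":"object","properties":{"steps":{"type":"array"},"claw":{"type":"number"},"newtons":{"type":"number"}},"required":["steps"]}

```bash
mkdir -p pics; ls
python3 - <<'E'
from rig import env
import cv2,numpy as np
np.set_printoptions(precision=4,suppress=True)
for n in("scene","top"):
    im,d=env.grab_frame(n); cv2.imwrite(f"pics/{n}0.png",im); np.savez(f"pics/{n}0.npz",im=im,d=d)
    p=env.camera_params(n); print(n,p)
print(env.camera_params("wrist"))
s=env.read_state();print(s["t"],s["tool_pos"],s["tool_rot"],s["opening"])
E
```

```text
pics
scene {'mtx': array([[431.8261,   0.    , 271.2574],
       [  0.    , 431.8261, 211.9373],
       [  0.    ,   0.    ,   1.    ]]), 'rvec': array([ 1.7967,  1.547 , -0.7247]), 'tvec': array([-0.0771, -0.3243,  1.4203])}
top {'mtx': array([[382.3066,   0.    , 284.0915],
       [  0.    , 382.3066, 208.5332],
       [  0.    ,   0.    ,   1.    ]]), 'rvec': array([ 2.1566, -2.1836,  0.1283]), 'tvec': array([0.0113, 0.5675, 0.9409])}
{'mtx': array([[363.5464,   0.    , 285.5315],
       [  0.    , 363.5464, 215.8682],
       [  0.    ,   0.    ,   1.    ]]), 'tool_from_camera': array([[ 0.0001, -0.9631, -0.2691,  0.0753],
       [ 1.    ,  0.0003, -0.0007, -0.0003],
       [ 0.0008, -0.2691,  0.9631, -0.166 ],
       [ 0.    ,  0.    ,  0.    ,  1.    ]])}
0.1 [0.1516 0.58   0.2177] [[-0.9675  0.253  -0.0005]
 [ 0.253   0.9675 -0.0015]
 [ 0.0001 -0.0016 -1.    ]] 0.09272792117965421
```

View pics/top0.png

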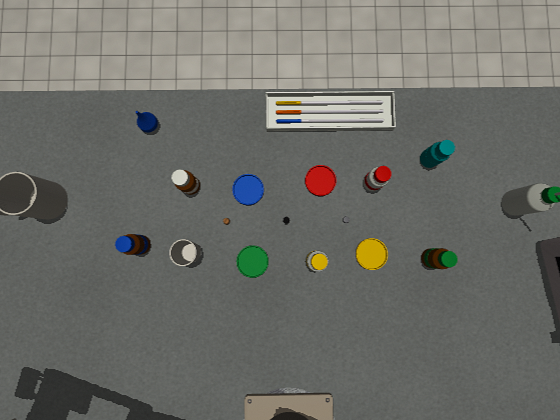

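View pics/scene0.png

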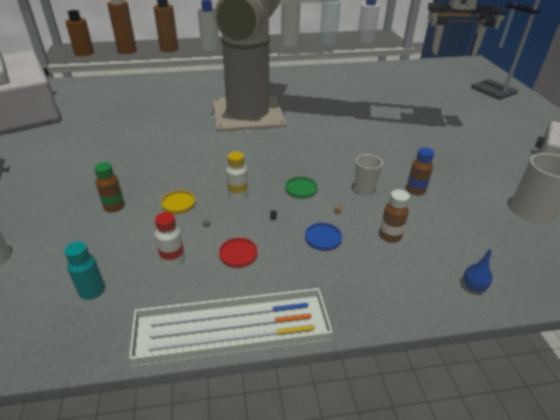

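The top view shows the candidates:

| Item | Red | Yellow | Blue | Green |
|---|---|---|---|---|
| Bottle cap (px) | 383,174 | 319,261 | 124,244 | 448,259 |
| Tray (px) | 320,180 | 372,254 | 248,190 | 252,262 |

- **To leave alone:** the turquoise look-alike (445,148), the white-capped spare (180,177), the beaker (183,252), the green-capped wash bottle (553,195) and the blue bulb (147,122).
- **Choice:** the four bottles listed match the description, with a coloured band and the right size. The wash bottle and the bulb have the wrong shape, and the turquoise one is the look-alike.

Next I'll measure from both views and check an enlarged crop.

```bash
cat > h.py <<'E'
import cv2,numpy as np
np.set_printoptions(precision=4,suppress=True)
from rig import env
HUE={"red":[(0,6),(174,180)],"yellow":[(20,30)],"blue":[(105,125)],"green":[(50,75)]}
def mask(im,c):
    h=cv2.cvtColor(im,cv2.COLOR_BGR2HSV); m=np.zeros(im.shape[:2],np.uint8)
    for a,b in HUE[c]: m|=cv2.inRange(h,(a,120,60),(b,255,255))
    return m
def blobs(im,c,amin=60):
    n,l,s,ce=cv2.connectedComponentsWithStats(mask(im,c))
    return [(l==i,ce[i],s[i]) for i in range(1,n) if s[i][4]>=amin]
def cam(n):
    p=env.camera_params(n); R=cv2.Rodrigues(p["rvec"])[0]; return p["mtx"],R,np.ravel(p["tvec"])
def ray(n,uv,z):
    K,R,t=cam(n); d=R.T@np.linalg.inv(K)@[uv[0],uv[1],1]; o=-R.T@t
    return o+d*(z-o[2])/d[2]
def proj(n,X):
    K,R,t=cam(n); x=K@(R@np.array(X)+t); return x[:2]/x[2]
def tri(uv1,uv2):
    P=[cam(n)[0]@np.c_[cam(n)[1],cam(n)[2]] for n in("top","scene")]
    X=cv2.triangulatePoints(P[0],P[1],np.array(uv1,float).reshape(2,1),np.array(uv2,float).reshape(2,1)); return (X[:3]/X[3]).ravel()
def cloud(n,d):
    K,R,t=cam(n); v,u=np.indices(d.shape); p=np.stack([(u-K[0,2])/K[0,0]*d,(v-K[1,2])/K[1,1]*d,d],-1)
    return (p-t)@R
E
python3 - <<'E'
from h import *
T=np.load("pics/top0.npz");S=np.load("pics/scene0.npz")
C={n:cloud(n,z["d"]) for n,z in(("top",T),("scene",S))}
for c in HUE:
    for n,z in(("top",T),("scene",S)):
        for m,ce,s in blobs(z["im"],c,40):
            P=C[n][m]; zt=np.percentile(P[:,2],90); Q=P[abs(P[:,2]-zt)<.006]
            e=cv2.minEnclosingCircle(np.argwhere(m)[:,::-1].astype(np.float32))
            print(c,n,ce,"area",s[4],"z90 %.3f"%zt,"mid",(Q.max(0)+Q.min(0))/2,"ext",np.ptp(Q,axis=0)[:2])
im=T["im"][130:290,100:480]; cv2.imwrite("pics/crop0.png",cv2.resize(im,None,fx=2.1,fy=2.1,interpolation=cv2.INTER_CUBIC))
E
```

```text
red top [320.3172 179.9961] area 766 z90 0.012 mid [ 0.6436 -0.0925  0.0115] ext [0.08   0.0815]
red top [382.8774 173.3019] area 212 z90 0.118 mid [ 0.6388 -0.2293  0.1161] ext [0.0364 0.0363]
red scene [164.6419 221.0676] area 296 z90 0.117 mid [ 0.6417 -0.2289  0.115 ] ext [0.0371 0.0343]
red scene [237.8326 251.9567] area 878 z90 0.012 mid [ 0.6453 -0.0922  0.0109] ext [0.082  0.0788]
red scene [171.031  254.1705] area 129 z90 0.043 mid [ 0.6593 -0.227   0.0413] ext [0.0162 0.0416]
yellow top [288.  102.5] area 98 z90 0.017 mid [ 0.854  -0.01    0.0154] ext [0.009  0.0641]
yellow top [371.4666 253.6695] area 823 z90 0.011 mid [ 0.4511 -0.2189  0.0113] ext [0.0792 0.0802]
yellow top [318.8964 261.4369] area 222 z90 0.117 mid [ 0.4356 -0.0742  0.1157] ext [0.0342 0.0347]
yellow scene [235.4235 158.6582] area 196 z90 0.118 mid [ 0.4386 -0.0738  0.1154] ext [0.036  0.0351]
yellow scene [237.1538 188.1538] area 104 z90 0.043 mid [ 0.4546 -0.0745  0.0413] ext [0.0184 0.0429]
yellow scene [177.7847 201.3458] area 613 z90 0.013 mid [ 0.4518 -0.2193  0.0115] ext [0.0854 0.0786]
yellow sce
[... 1253 characters left out ...]
 0.0118]
blue scene [290.0638 306.5532] area 94 z90 0.016 mid [ 0.8076 -0.0105  0.0144] ext [0.0052 0.0597]
green top [553.0687 193.1908] area 131 z90 0.159 mid [ 0.5802 -0.5956  0.1575] ext [0.0339 0.0269]
green top [251.9674 261.207 ] area 797 z90 0.011 mid [0.4349 0.0877 0.0103] ext [0.0787 0.0768]
green top [448.7184 258.5874] area 206 z90 0.117 mid [ 0.4385 -0.3711  0.1155] ext [0.0343 0.0347]
green scene [103.0306 169.6122] area 196 z90 0.117 mid [ 0.4434 -0.3707  0.1154] ext [0.0335 0.033 ]
green scene [301.0215 187.0279] area 466 z90 0.012 mid [0.4373 0.0866 0.0112] ext [0.0816 0.0786]
green scene [110.957  199.8065] area 93 z90 0.042 mid [ 0.4595 -0.3693  0.0406] ext [0.012  0.0378]
```

View pics/crop0.png

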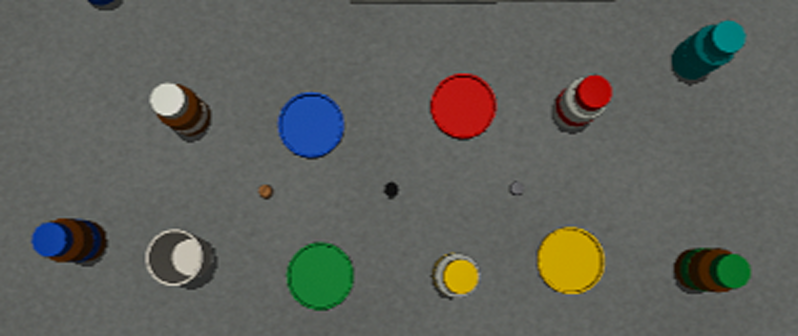

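The crop confirms the set. The four bottles with coloured bands are clear: red about (594,92), yellow (461,277), blue (51,240) and green (733,271). The turquoise bottle at (728,37) is the look-alike and stays put. Both views agree within about 3 mm: cap tops at z≈0.115 and tray rims at z≈0.011. I'll align the tool first and then fetch the blue bottle.

jog_arm(
  steps=[
    {"delta_pos": [0, 0, 0], "yaw": -0.08},
    {"delta_pos": [0, 0, 0], "yaw": -0.08},
    {"delta_pos": [0, 0, 0], "yaw": -0.0107},
    {"delta_pos": [-0.22, -0.137, 0], "yaw": 0},
    {"delta_pos": [-0.22, -0.137, 0], "yaw": 0},
    {"delta_pos": [-0.22, -0.137, 0], "yaw": 0},
    {"delta_pos": [-0.22, -0.137, 0], "yaw": 0},
    {"delta_pos": [-0.22, -0.137, 0], "yaw": 0},
    {"delta_pos": [-0.22, -0.137, 0], "yaw": 0},
    {"delta_pos": [-0.22, -0.137, 0], "yaw": 0},
    {"delta_pos": [-0.22, -0.137, 0], "yaw": 0},
  ],
  claw=1,
  newtons=25,
)

```text
t: 1.02
tool_pos: [0.4171, 0.4148, 0.2185]
tool_rot: [[-1.0, 0.003, -0.0], [0.003, 1.0, -0.0], [0.0, -0.0, -1.0]]
contact_force: [0.1, 0.4, 0.2]
opening: 0.0931
gripper_force: 0.0
```

jog_arm(
  steps=[
    {"delta_pos": [-0.223, -0.137, 0], "yaw": 0},
    {"delta_pos": [-0.223, -0.137, 0], "yaw": 0},
    {"delta_pos": [0, 0, 0], "yaw": 0},
    {"delta_pos": [0, 0, 0.145], "yaw": 0},
    {"delta_pos": [0, 0, 0.145], "yaw": 0},
    {"delta_pos": [0, 0, 0.145], "yaw": 0},
    {"delta_pos": [0, 0, 0.145], "yaw": 0},
    {"delta_pos": [0, 0, 0.145], "yaw": 0},
    {"delta_pos": [0, 0, 0.145], "yaw": 0},
    {"delta_pos": [0, 0, 0.145], "yaw": 0},
    {"delta_pos": [0, 0, 0.145], "yaw": 0},
    {"delta_pos": [0, 0, 0], "yaw": 0},
  ],
)

```text
t: 2.02
tool_pos: [0.479, 0.3731, 0.039]
tool_rot: [[-1.0, 0.002, -0.007], [0.002, 1.0, -0.005], [0.007, -0.005, -1.0]]
contact_force: [-0.1, 0.2, -1.4]
opening: 0.0932
gripper_force: 0.0
```

jog_arm(
  steps=[
    {"delta_pos": [0, 0, 0], "yaw": 0},
    {"delta_pos": [0, 0, 0], "yaw": 0},
    {"delta_pos": [0, 0, 0], "yaw": 0},
    {"delta_pos": [0, 0, 0], "yaw": 0},
    {"delta_pos": [0, 0, 0], "yaw": 0},
    {"delta_pos": [0, 0, 0], "yaw": 0},
    {"delta_pos": [0, 0, 0], "yaw": 0},
    {"delta_pos": [0, 0, 0], "yaw": 0},
  ],
  claw=0,
)

```text
t: 2.68
tool_pos: [0.483, 0.3753, 0.0451]
tool_rot: [[-1.0, -0.0, 0.001], [-0.0, 1.0, 0.0], [-0.001, 0.0, -1.0]]
contact_force: [-1.1, 1.0, 2.6]
opening: 0.0492
gripper_force: 25.0
```

jog_arm(
  steps=[
    {"delta_pos": [0, 0, -0.15], "yaw": 0},
    {"delta_pos": [0, 0, -0.25], "yaw": 0},
    {"delta_pos": [0, 0, -0.25], "yaw": 0},
    {"delta_pos": [0, 0, -0.25], "yaw": 0},
    {"delta_pos": [0, 0, -0.1], "yaw": 0},
    {"delta_pos": [-0.07, -0.14, 0], "yaw": 0},
    {"delta_pos": [-0.115, -0.23, 0], "yaw": 0},
    {"delta_pos": [-0.115, -0.23, 0], "yaw": 0},
    {"delta_pos": [-0.115, -0.23, 0], "yaw": 0},
    {"delta_pos": [-0.115, -0.23, 0], "yaw": 0},
    {"delta_pos": [-0.115, -0.23, 0], "yaw": 0},
    {"delta_pos": [-0.115, -0.23, 0], "yaw": 0},
  ],
)

```text
t: 3.68
tool_pos: [0.5968, 0.1453, 0.1939]
tool_rot: [[-1.0, -0.0, -0.001], [-0.0, 1.0, -0.0], [0.001, -0.0, -1.0]]
contact_force: [1.2, 1.3, -2.9]
opening: 0.0491
gripper_force: 25.0
```

jog_arm(
  steps=[
    {"delta_pos": [-0.1, -0.21, 0], "yaw": 0},
    {"delta_pos": [-0.07, -0.12, 0], "yaw": 0},
    {"delta_pos": [0, 0, 0], "yaw": 0},
    {"delta_pos": [0, 0, 0], "yaw": 0},
  ],
)

```text
t: 4.02
tool_pos: [0.6222, 0.0963, 0.1936]
tool_rot: [[-1.0, 0.002, -0.002], [0.002, 1.0, 0.0], [0.002, 0.0, -1.0]]
contact_force: [-0.6, 0.1, -2.9]
opening: 0.0492
gripper_force: 25.0
```

jog_arm(
  steps=[
    {"delta_pos": [0, 0, 0.2], "yaw": 0},
    {"delta_pos": [0, 0, 0.2], "yaw": 0},
    {"delta_pos": [0, 0, 0.2], "yaw": 0},
    {"delta_pos": [0, 0, 0.1], "yaw": 0},
    {"delta_pos": [0, 0, 0.08], "yaw": 0},
    {"delta_pos": [0, 0, 0.06], "yaw": 0},
    {"delta_pos": [0, 0, 0.05], "yaw": 0},
    {"delta_pos": [0, 0, 0.03], "yaw": 0},
    {"delta_pos": [0, 0, 0.02], "yaw": 0},
    {"delta_pos": [0, 0, 0.01], "yaw": 0},
    {"delta_pos": [0, 0, 0.01], "yaw": 0},
    {"delta_pos": [0, 0, 0], "yaw": 0},
  ],
)

```text
t: 5.02
tool_pos: [0.6227, 0.0976, 0.0511]
tool_rot: [[-1.0, -0.0, 0.001], [-0.0, 1.0, 0.0], [-0.001, 0.0, -1.0]]
contact_force: [0.4, 0.0, -2.7]
opening: 0.0493
gripper_force: 25.0
```

jog_arm(
  steps=[
    {"delta_pos": [0, 0, 0], "yaw": 0},
    {"delta_pos": [0, 0, 0], "yaw": 0},
  ],
)

```text
t: 5.18
tool_pos: [0.6227, 0.0976, 0.0512]
tool_rot: [[-1.0, -0.0, 0.001], [-0.0, 1.0, 0.0], [-0.001, 0.0, -1.0]]
contact_force: [-0.6, -1.2, -2.5]
opening: 0.0492
gripper_force: 25.0
```

jog_arm(
  steps=[
    {"delta_pos": [0, 0, 0.007], "yaw": 0},
    {"delta_pos": [0, 0, 0.007], "yaw": 0},
    {"delta_pos": [0, 0, 0.004], "yaw": 0},
    {"delta_pos": [0, 0, 0], "yaw": 0},
    {"delta_pos": [0, 0, 0], "yaw": 0},
  ],
)

```text
t: 5.6
tool_pos: [0.6228, 0.0976, 0.0491]
tool_rot: [[-1.0, -0.0, 0.001], [-0.0, 1.0, 0.0], [-0.001, 0.0, -1.0]]
contact_force: [-2.4, 0.7, 5.9]
opening: 0.0495
gripper_force: 25.0
```

jog_arm(
  steps=[
    {"delta_pos": [0, 0, 0], "yaw": 0},
    {"delta_pos": [0, 0, 0], "yaw": 0},
    {"delta_pos": [0, 0, 0], "yaw": 0},
    {"delta_pos": [0, 0, 0], "yaw": 0},
    {"delta_pos": [0, 0, 0], "yaw": 0},
    {"delta_pos": [0, 0, -0.06], "yaw": 0},
    {"delta_pos": [0, 0, -0.2], "yaw": 0},
    {"delta_pos": [0, 0, -0.25], "yaw": 0},
    {"delta_pos": [0, 0, -0.25], "yaw": 0},
    {"delta_pos": [0, 0, -0.25], "yaw": 0},
    {"delta_pos": [0, 0, -0.12], "yaw": 0},
  ],
  claw=1,
)

```text
t: 6.52
tool_pos: [0.6243, 0.0978, 0.2246]
tool_rot: [[-1.0, -0.0, 0.008], [-0.0, 1.0, 0.001], [-0.008, 0.001, -1.0]]
contact_force: [0.2, 1.2, 0.2]
opening: 0.0931
gripper_force: 0.0
```

jog_arm(
  steps=[
    {"delta_pos": [-0.014, -0.272, 0], "yaw": 0},
    {"delta_pos": [-0.014, -0.272, 0], "yaw": 0},
    {"delta_pos": [-0.014, -0.272, 0], "yaw": 0},
    {"delta_pos": [-0.014, -0.272, 0], "yaw": 0},
    {"delta_pos": [-0.014, -0.272, 0], "yaw": 0},
    {"delta_pos": [-0.014, -0.272, 0], "yaw": 0},
    {"delta_pos": [-0.014, -0.272, 0], "yaw": 0},
    {"delta_pos": [-0.014, -0.272, 0], "yaw": 0},
    {"delta_pos": [0, 0, 0], "yaw": 0},
    {"delta_pos": [0, 0, 0], "yaw": 0},
    {"delta_pos": [0, 0, 0], "yaw": 0},
  ],
)

```text
t: 7.43
tool_pos: [0.6391, -0.2288, 0.2178]
tool_rot: [[-1.0, 0.001, 0.0], [0.001, 1.0, 0.0], [-0.0, 0.0, -1.0]]
contact_force: [-0.5, -0.4, -0.9]
opening: 0.0932
gripper_force: 0.0
```

Run:
```python
from h import *
s=env.read_state(); print(s["t"],s["tool_pos"],s["qpos"])
im,d=env.grab_frame("top"); cv2.imwrite("pics/top1.png",im)
im2,d2=env.grab_frame("scene")
for n,i,z in(("top",im,d),("scene",im2,d2)):
    C=cloud(n,z)
    for m,ce,st in blobs(i,"blue",40):
        P=C[m]; zt=np.percentile(P[:,2],90); Q=P[abs(P[:,2]-zt)<.006]
        print(n,ce,"%.3f"%zt,(Q.max(0)+Q.min(0))/2)
```

```text
7.4333 [ 0.6391 -0.2288  0.2178] [-0.4195  0.3442  1.2424  0.0005  1.5551 -1.9898]
top [145.9791 120.7805] 0.072 [0.799  0.3565 0.0719]
top [288.3608 120.5155] 0.017 [ 0.8044 -0.0093  0.0155]
top [247.3221 188.2651] 0.120 [0.622  0.0964 0.1192]
scene [489.3615  28.7791] 0.120 [-0.7439  1.2802  0.1202]
scene [538.0517  40.6736] 0.100 [-0.6775  1.5208  0.0997]
scene [326.498  198.8353] 0.121 [0.6234 0.0965 0.1193]
scene [323.4417 237.3458] 0.041 [0.6362 0.0964 0.0413]
scene [478.8484 274.5896] 0.070 [0.8035 0.3568 0.0698]
scene [289.8925 306.5591] 0.016 [ 0.8076 -0.0105  0.0144]
```

Blue stands centred within about 1.5 mm in its tray, with its cap top 4 mm higher, so it is on the floor. Red is next.

jog_arm(
  steps=[
    {"delta_pos": [0, 0, 0.15], "yaw": 0},
    {"delta_pos": [0, 0, 0.15], "yaw": 0},
    {"delta_pos": [0, 0, 0.15], "yaw": 0},
    {"delta_pos": [0, 0, 0.15], "yaw": 0},
    {"delta_pos": [0, 0, 0.15], "yaw": 0},
    {"delta_pos": [0, 0, 0.15], "yaw": 0},
    {"delta_pos": [0, 0, 0.15], "yaw": 0},
    {"delta_pos": [0, 0, 0.1], "yaw": 0},
    {"delta_pos": [0, 0, 0], "yaw": 0},
    {"delta_pos": [0, 0, 0], "yaw": 0},
    {"delta_pos": [0, 0, 0], "yaw": 0},
  ],
)

```text
t: 8.45
tool_pos: [0.6403, -0.2287, 0.0468]
tool_rot: [[-1.0, -0.001, 0.002], [-0.001, 1.0, -0.001], [-0.002, -0.001, -1.0]]
contact_force: [-0.1, -0.4, -0.1]
opening: 0.0933
gripper_force: 0.0
```

jog_arm(
  steps=[
    {"delta_pos": [0, 0, 0], "yaw": 0},
    {"delta_pos": [0, 0, 0], "yaw": 0},
    {"delta_pos": [0, 0, 0], "yaw": 0},
    {"delta_pos": [0, 0, 0], "yaw": 0},
    {"delta_pos": [0, 0, 0], "yaw": 0},
    {"delta_pos": [0, 0, 0], "yaw": 0},
    {"delta_pos": [0, 0, 0], "yaw": 0},
    {"delta_pos": [0, 0, 0], "yaw": 0},
  ],
  claw=0,
)

```text
t: 9.12
tool_pos: [0.6391, -0.2288, 0.0449]
tool_rot: [[-1.0, -0.0, -0.0], [-0.0, 1.0, 0.0], [0.0, 0.0, -1.0]]
contact_force: [0.1, -0.5, 0.6]
opening: 0.0491
gripper_force: 25.0
```

jog_arm(
  steps=[
    {"delta_pos": [0, 0, -0.15], "yaw": 0},
    {"delta_pos": [0, 0, -0.25], "yaw": 0},
    {"delta_pos": [0, 0, -0.1], "yaw": 0},
    {"delta_pos": [-0.005, 0.1, 0], "yaw": 0},
    {"delta_pos": [-0.006, 0.2, 0], "yaw": 0},
    {"delta_pos": [-0.006, 0.2, 0], "yaw": 0},
    {"delta_pos": [-0.006, 0.2, 0], "yaw": 0},
    {"delta_pos": [-0.006, 0.14, 0], "yaw": 0},
    {"delta_pos": [-0.006, 0.069, 0], "yaw": 0},
    {"delta_pos": [0, 0, 0], "yaw": 0},
    {"delta_pos": [0, 0, 0], "yaw": 0},
  ],
)

```text
t: 10.03
tool_pos: [0.6441, -0.0922, 0.1191]
tool_rot: [[-1.0, -0.002, -0.001], [-0.002, 1.0, -0.0], [0.001, -0.0, -1.0]]
contact_force: [1.0, 0.4, -1.9]
opening: 0.0492
gripper_force: 25.0
```

jog_arm(
  steps=[
    {"delta_pos": [0, 0, 0.1], "yaw": 0},
    {"delta_pos": [0, 0, 0.12], "yaw": 0},
    {"delta_pos": [0, 0, 0.08], "yaw": 0},
    {"delta_pos": [0, 0, 0.06], "yaw": 0},
    {"delta_pos": [0, 0, 0.04], "yaw": 0},
    {"delta_pos": [0, 0, 0.03], "yaw": 0},
    {"delta_pos": [0, 0, 0.02], "yaw": 0},
    {"delta_pos": [0, 0, 0.01], "yaw": 0},
    {"delta_pos": [0, 0, 0.006], "yaw": 0},
    {"delta_pos": [0, 0, 0], "yaw": 0},
    {"delta_pos": [0, 0, 0], "yaw": 0},
    {"delta_pos": [0, 0, 0], "yaw": 0},
  ],
)

```text
t: 11.03
tool_pos: [0.6448, -0.0924, 0.0506]
tool_rot: [[-1.0, -0.0, 0.001], [-0.0, 1.0, -0.0], [-0.001, -0.0, -1.0]]
contact_force: [-0.3, 0.0, -1.1]
opening: 0.0491
gripper_force: 25.0
```

jog_arm(
  steps=[
    {"delta_pos": [0, 0, 0.006], "yaw": 0},
    {"delta_pos": [0, 0, 0.006], "yaw": 0},
    {"delta_pos": [0, 0, 0.002], "yaw": 0},
    {"delta_pos": [0, 0, 0], "yaw": 0},
    {"delta_pos": [0, 0, 0], "yaw": 0},
  ],
)

```text
t: 11.45
tool_pos: [0.6449, -0.0924, 0.0489]
tool_rot: [[-1.0, -0.0, 0.001], [-0.0, 1.0, -0.0], [-0.001, -0.0, -1.0]]
contact_force: [-2.0, 0.8, 5.0]
opening: 0.0492
gripper_force: 25.0
```

jog_arm(
  steps=[
    {"delta_pos": [0, 0, 0], "yaw": 0},
    {"delta_pos": [0, 0, 0], "yaw": 0},
    {"delta_pos": [0, 0, 0], "yaw": 0},
    {"delta_pos": [0, 0, 0], "yaw": 0},
    {"delta_pos": [0, 0, 0], "yaw": 0},
    {"delta_pos": [0, 0, -0.06], "yaw": 0},
    {"delta_pos": [0, 0, -0.2], "yaw": 0},
    {"delta_pos": [0, 0, -0.25], "yaw": 0},
    {"delta_pos": [0, 0, -0.25], "yaw": 0},
    {"delta_pos": [0, 0, -0.25], "yaw": 0},
    {"delta_pos": [0, 0, -0.12], "yaw": 0},
  ],
  claw=1,
)

```text
t: 12.37
tool_pos: [0.6464, -0.0928, 0.2248]
tool_rot: [[-1.0, -0.0, 0.008], [-0.0, 1.0, -0.002], [-0.008, -0.002, -1.0]]
contact_force: [0.4, 0.0, 0.2]
opening: 0.093
gripper_force: 0.0
```

jog_arm(
  steps=[
    {"delta_pos": [0.231, 0.02, 0], "yaw": 0},
    {"delta_pos": [0.231, 0.02, 0], "yaw": 0},
    {"delta_pos": [0.231, 0.02, 0], "yaw": 0},
    {"delta_pos": [0.231, 0.02, 0], "yaw": 0},
    {"delta_pos": [0.231, 0.02, 0], "yaw": 0},
    {"delta_pos": [0.231, 0.02, 0], "yaw": 0},
    {"delta_pos": [0, 0, 0], "yaw": 0},
    {"delta_pos": [0, 0, 0], "yaw": 0},
    {"delta_pos": [0, 0, 0], "yaw": 0},
  ],
)

```text
t: 13.12
tool_pos: [0.4372, -0.0747, 0.2186]
tool_rot: [[-1.0, -0.0, 0.002], [-0.0, 1.0, -0.001], [-0.002, -0.001, -1.0]]
contact_force: [0.5, 0.6, 0.8]
opening: 0.0931
gripper_force: 0.0
```

jog_arm(
  steps=[
    {"delta_pos": [0, 0, 0.15], "yaw": 0},
    {"delta_pos": [0, 0, 0.15], "yaw": 0},
    {"delta_pos": [0, 0, 0.15], "yaw": 0},
    {"delta_pos": [0, 0, 0.15], "yaw": 0},
    {"delta_pos": [0, 0, 0.15], "yaw": 0},
    {"delta_pos": [0, 0, 0.15], "yaw": 0},
    {"delta_pos": [0, 0, 0.15], "yaw": 0},
    {"delta_pos": [0, 0, 0.1], "yaw": 0},
    {"delta_pos": [0, 0, 0], "yaw": 0},
    {"delta_pos": [0, 0, 0], "yaw": 0},
    {"delta_pos": [0, 0, 0], "yaw": 0},
  ],
)

```text
t: 14.03
tool_pos: [0.4378, -0.0748, 0.0461]
tool_rot: [[-1.0, -0.0, 0.001], [-0.0, 1.0, -0.0], [-0.001, -0.0, -1.0]]
contact_force: [0.4, 0.2, 0.4]
opening: 0.093
gripper_force: 0.0
```

jog_arm(
  steps=[
    {"delta_pos": [0, 0, 0], "yaw": 0},
    {"delta_pos": [0, 0, 0], "yaw": 0},
    {"delta_pos": [0, 0, 0], "yaw": 0},
    {"delta_pos": [0, 0, 0], "yaw": 0},
    {"delta_pos": [0, 0, 0], "yaw": 0},
    {"delta_pos": [0, 0, 0], "yaw": 0},
    {"delta_pos": [0, 0, 0], "yaw": 0},
    {"delta_pos": [0, 0, 0], "yaw": 0},
  ],
  claw=0,
)

```text
t: 14.7
tool_pos: [0.4365, -0.0744, 0.045]
tool_rot: [[-1.0, -0.0, 0.0], [-0.0, 1.0, 0.0], [-0.0, 0.0, -1.0]]
contact_force: [-0.2, 1.1, 0.4]
opening: 0.0497
gripper_force: 25.0
```

jog_arm(
  steps=[
    {"delta_pos": [0, 0, -0.15], "yaw": 0},
    {"delta_pos": [0, 0, -0.25], "yaw": 0},
    {"delta_pos": [0, 0, -0.1], "yaw": 0},
    {"delta_pos": [-0.01, -0.1, 0], "yaw": 0},
    {"delta_pos": [-0.02, -0.2, 0], "yaw": 0},
    {"delta_pos": [-0.02, -0.2, 0], "yaw": 0},
    {"delta_pos": [-0.02, -0.2, 0], "yaw": 0},
    {"delta_pos": [-0.02, -0.18, 0], "yaw": 0},
    {"delta_pos": [-0.01, -0.084, 0], "yaw": 0},
    {"delta_pos": [0, 0, 0], "yaw": 0},
    {"delta_pos": [0, 0, 0], "yaw": 0},
  ],
)

```text
t: 15.62
tool_pos: [0.4511, -0.2188, 0.1194]
tool_rot: [[-1.0, 0.001, -0.001], [0.001, 1.0, 0.001], [0.001, 0.001, -1.0]]
contact_force: [-0.5, 0.5, -2.2]
opening: 0.0496
gripper_force: 25.0
```

jog_arm(
  steps=[
    {"delta_pos": [0, 0, 0.1], "yaw": 0},
    {"delta_pos": [0, 0, 0.12], "yaw": 0},
    {"delta_pos": [0, 0, 0.08], "yaw": 0},
    {"delta_pos": [0, 0, 0.06], "yaw": 0},
    {"delta_pos": [0, 0, 0.04], "yaw": 0},
    {"delta_pos": [0, 0, 0.03], "yaw": 0},
    {"delta_pos": [0, 0, 0.02], "yaw": 0},
    {"delta_pos": [0, 0, 0.01], "yaw": 0},
    {"delta_pos": [0, 0, 0.008], "yaw": 0},
    {"delta_pos": [0, 0, 0.006], "yaw": 0},
    {"delta_pos": [0, 0, 0], "yaw": 0},
    {"delta_pos": [0, 0, 0], "yaw": 0},
  ],
)

```text
t: 16.62
tool_pos: [0.4518, -0.2193, 0.0492]
tool_rot: [[-1.0, -0.0, 0.0], [-0.0, 1.0, -0.0], [-0.0, -0.0, -1.0]]
contact_force: [-0.2, 0.4, -2.5]
opening: 0.0495
gripper_force: 25.0
```

jog_arm(
  steps=[
    {"delta_pos": [0, 0, 0.004], "yaw": 0},
    {"delta_pos": [0, 0, 0.004], "yaw": 0},
    {"delta_pos": [0, 0, 0], "yaw": 0},
    {"delta_pos": [0, 0, 0], "yaw": 0},
  ],
)

```text
t: 16.95
tool_pos: [0.4521, -0.2193, 0.049]
tool_rot: [[-1.0, -0.0, 0.001], [-0.0, 1.0, -0.0], [-0.001, -0.0, -1.0]]
contact_force: [-2.3, 3.0, 8.2]
opening: 0.0494
gripper_force: 25.0
```

jog_arm(
  steps=[
    {"delta_pos": [0, 0, 0], "yaw": 0},
    {"delta_pos": [0, 0, 0], "yaw": 0},
    {"delta_pos": [0, 0, 0], "yaw": 0},
    {"delta_pos": [0, 0, 0], "yaw": 0},
    {"delta_pos": [0, 0, 0], "yaw": 0},
    {"delta_pos": [0, 0, -0.06], "yaw": 0},
    {"delta_pos": [0, 0, -0.2], "yaw": 0},
    {"delta_pos": [0, 0, -0.25], "yaw": 0},
    {"delta_pos": [0, 0, -0.25], "yaw": 0},
    {"delta_pos": [0, 0, -0.25], "yaw": 0},
    {"delta_pos": [0, 0, -0.12], "yaw": 0},
  ],
  claw=1,
)

```text
t: 17.87
tool_pos: [0.4531, -0.2201, 0.2235]
tool_rot: [[-1.0, -0.0, 0.006], [-0.0, 1.0, -0.004], [-0.006, -0.004, -1.0]]
contact_force: [0.9, -0.1, 0.8]
opening: 0.0928
gripper_force: 0.0
```

jog_arm(
  steps=[
    {"delta_pos": [0.018, -0.253, 0], "yaw": 0},
    {"delta_pos": [0.018, -0.253, 0], "yaw": 0},
    {"delta_pos": [0.018, -0.253, 0], "yaw": 0},
    {"delta_pos": [0.018, -0.253, 0], "yaw": 0},
    {"delta_pos": [0, 0, 0], "yaw": 0},
    {"delta_pos": [0, 0, 0], "yaw": 0},
    {"delta_pos": [0, 0, 0], "yaw": 0},
  ],
)

```text
t: 18.45
tool_pos: [0.4407, -0.3706, 0.2173]
tool_rot: [[-1.0, 0.0, -0.0], [0.0, 1.0, 0.001], [0.0, 0.001, -1.0]]
contact_force: [0.8, -0.5, 0.3]
opening: 0.0928
gripper_force: 0.0
```

jog_arm(
  steps=[
    {"delta_pos": [0, 0, 0.15], "yaw": 0},
    {"delta_pos": [0, 0, 0.15], "yaw": 0},
    {"delta_pos": [0, 0, 0.15], "yaw": 0},
    {"delta_pos": [0, 0, 0.15], "yaw": 0},
    {"delta_pos": [0, 0, 0.15], "yaw": 0},
    {"delta_pos": [0, 0, 0.15], "yaw": 0},
    {"delta_pos": [0, 0, 0.15], "yaw": 0},
    {"delta_pos": [0, 0, 0.1], "yaw": 0},
    {"delta_pos": [0, 0, 0], "yaw": 0},
    {"delta_pos": [0, 0, 0], "yaw": 0},
    {"delta_pos": [0, 0, 0], "yaw": 0},
  ],
)

```text
t: 19.37
tool_pos: [0.4418, -0.3708, 0.0463]
tool_rot: [[-1.0, -0.001, 0.001], [-0.001, 1.0, -0.001], [-0.001, -0.001, -1.0]]
contact_force: [-0.6, -1.5, 0.6]
opening: 0.0931
gripper_force: 0.0
```

jog_arm(
  steps=[
    {"delta_pos": [0, 0, 0], "yaw": 0},
    {"delta_pos": [0, 0, 0], "yaw": 0},
    {"delta_pos": [0, 0, 0], "yaw": 0},
    {"delta_pos": [0, 0, 0], "yaw": 0},
    {"delta_pos": [0, 0, 0], "yaw": 0},
    {"delta_pos": [0, 0, 0], "yaw": 0},
    {"delta_pos": [0, 0, 0], "yaw": 0},
    {"delta_pos": [0, 0, 0], "yaw": 0},
  ],
  claw=0,
)

```text
t: 20.03
tool_pos: [0.4408, -0.3711, 0.0447]
tool_rot: [[-1.0, -0.0, 0.0], [-0.0, 1.0, -0.0], [-0.0, -0.0, -1.0]]
contact_force: [0.0, -0.6, 1.2]
opening: 0.0496
gripper_force: 25.0
```

jog_arm(
  steps=[
    {"delta_pos": [0, 0, -0.15], "yaw": 0},
    {"delta_pos": [0, 0, -0.25], "yaw": 0},
    {"delta_pos": [0, 0, -0.25], "yaw": 0},
    {"delta_pos": [0, 0, -0.25], "yaw": 0},
    {"delta_pos": [0, 0, -0.15], "yaw": 0},
    {"delta_pos": [0.002, 0.13, 0], "yaw": 0},
    {"delta_pos": [0.003, 0.23, 0], "yaw": 0},
    {"delta_pos": [0.003, 0.23, 0], "yaw": 0},
    {"delta_pos": [0.003, 0.23, 0], "yaw": 0},
    {"delta_pos": [0.003, 0.23, 0], "yaw": 0},
    {"delta_pos": [0.003, 0.23, 0], "yaw": 0},
    {"delta_pos": [0.003, 0.23, 0], "yaw": 0},
  ],
)

```text
t: 21.03
tool_pos: [0.4371, -0.1428, 0.2018]
tool_rot: [[-1.0, 0.0, -0.0], [0.0, 1.0, 0.0], [0.0, 0.0, -1.0]]
contact_force: [-0.0, 0.7, -1.0]
opening: 0.0494
gripper_force: 25.0
```

jog_arm(
  steps=[
    {"delta_pos": [0.003, 0.23, 0], "yaw": 0},
    {"delta_pos": [0.003, 0.23, 0], "yaw": 0},
    {"delta_pos": [0.003, 0.23, 0], "yaw": 0},
    {"delta_pos": [0.003, 0.23, 0], "yaw": 0},
    {"delta_pos": [0.003, 0.23, 0], "yaw": 0},
    {"delta_pos": [0, 0.23, 0], "yaw": 0},
    {"delta_pos": [0, 0.165, 0], "yaw": 0},
    {"delta_pos": [0, 0, 0], "yaw": 0},
    {"delta_pos": [0, 0, 0], "yaw": 0},
    {"delta_pos": [0, 0, 0], "yaw": 0},
  ],
)

```text
t: 21.87
tool_pos: [0.4352, 0.0869, 0.2018]
tool_rot: [[-1.0, -0.001, -0.001], [-0.001, 1.0, -0.001], [0.001, -0.001, -1.0]]
contact_force: [-0.2, -1.0, -2.4]
opening: 0.0499
gripper_force: 25.0
```

jog_arm(
  steps=[
    {"delta_pos": [0, 0, 0.2], "yaw": 0},
    {"delta_pos": [0, 0, 0.2], "yaw": 0},
    {"delta_pos": [0, 0, 0.2], "yaw": 0},
    {"delta_pos": [0, 0, 0.12], "yaw": 0},
    {"delta_pos": [0, 0, 0.1], "yaw": 0},
    {"delta_pos": [0, 0, 0.07], "yaw": 0},
    {"delta_pos": [0, 0, 0.05], "yaw": 0},
    {"delta_pos": [0, 0, 0.03], "yaw": 0},
    {"delta_pos": [0, 0, 0.02], "yaw": 0},
    {"delta_pos": [0, 0, 0.015], "yaw": 0},
    {"delta_pos": [0, 0, 0.006], "yaw": 0},
    {"delta_pos": [0, 0, 0], "yaw": 0},
  ],
)

```text
t: 22.87
tool_pos: [0.4358, 0.0874, 0.0509]
tool_rot: [[-1.0, -0.0, 0.001], [-0.0, 1.0, 0.0], [-0.001, 0.0, -1.0]]
contact_force: [0.6, 0.2, -1.6]
opening: 0.0496
gripper_force: 25.0
```

jog_arm(
  steps=[
    {"delta_pos": [0, 0, 0], "yaw": 0},
    {"delta_pos": [0, 0, 0.003], "yaw": 0},
    {"delta_pos": [0, 0, 0.003], "yaw": 0},
    {"delta_pos": [0, 0, 0], "yaw": 0},
    {"delta_pos": [0, 0, 0], "yaw": 0},
  ],
)

```text
t: 23.28
tool_pos: [0.4355, 0.0874, 0.0497]
tool_rot: [[-1.0, -0.0, 0.0], [-0.0, 1.0, -0.0], [-0.0, -0.0, -1.0]]
contact_force: [-0.2, 0.2, -1.9]
opening: 0.0495
gripper_force: 25.0
```

jog_arm(
  steps=[
    {"delta_pos": [0, 0, 0.004], "yaw": 0},
    {"delta_pos": [0, 0, 0.004], "yaw": 0},
    {"delta_pos": [0, 0, 0.002], "yaw": 0},
    {"delta_pos": [0, 0, 0], "yaw": 0},
    {"delta_pos": [0, 0, 0], "yaw": 0},
  ],
)

```text
t: 23.7
tool_pos: [0.4357, 0.0873, 0.0486]
tool_rot: [[-1.0, -0.0, 0.001], [-0.0, 1.0, -0.0], [-0.001, -0.0, -1.0]]
contact_force: [-2.4, -1.1, 5.7]
opening: 0.0498
gripper_force: 25.0
```

jog_arm(
  steps=[
    {"delta_pos": [0, 0, 0], "yaw": 0},
    {"delta_pos": [0, 0, 0], "yaw": 0},
    {"delta_pos": [0, 0, 0], "yaw": 0},
    {"delta_pos": [0, 0, 0], "yaw": 0},
    {"delta_pos": [0, 0, 0], "yaw": 0},
    {"delta_pos": [0, 0, -0.06], "yaw": 0},
    {"delta_pos": [0, 0, -0.2], "yaw": 0},
    {"delta_pos": [0, 0, -0.25], "yaw": 0},
    {"delta_pos": [0, 0, -0.25], "yaw": 0},
    {"delta_pos": [0, 0, -0.25], "yaw": 0},
    {"delta_pos": [0, 0, -0.25], "yaw": 0},
    {"delta_pos": [0, 0, -0.1], "yaw": 0},
  ],
  claw=1,
)

```text
t: 24.7
tool_pos: [0.4373, 0.0875, 0.259]
tool_rot: [[-1.0, -0.0, 0.008], [-0.0, 1.0, 0.001], [-0.008, 0.001, -1.0]]
contact_force: [0.4, 1.2, -0.2]
opening: 0.0929
gripper_force: 0.0
```

jog_arm(
  steps=[
    {"delta_pos": [0, 0.25, 0], "yaw": 0},
    {"delta_pos": [0, 0.25, 0], "yaw": 0},
    {"delta_pos": [0, 0.25, 0], "yaw": 0},
    {"delta_pos": [0, 0.25, 0], "yaw": 0},
    {"delta_pos": [0, 0.25, 0], "yaw": 0},
    {"delta_pos": [0, 0.25, 0], "yaw": 0},
    {"delta_pos": [0, 0.25, 0], "yaw": 0},
    {"delta_pos": [0, 0.25, 0], "yaw": 0},
    {"delta_pos": [0, 0.25, 0], "yaw": 0},
    {"delta_pos": [0, 0.25, 0], "yaw": 0},
    {"delta_pos": [0, 0, 0], "yaw": 0},
    {"delta_pos": [0, 0, 0], "yaw": 0},
  ],
)

```text
t: 25.7
tool_pos: [0.4344, 0.4638, 0.2512]
tool_rot: [[-1.0, -0.003, -0.002], [-0.003, 1.0, -0.001], [0.002, -0.001, -1.0]]
contact_force: [0.4, -0.9, 0.8]
opening: 0.0929
gripper_force: 0.0
```

Run:
```python
from h import *
s=env.read_state(); print(s["t"],s["tool_pos"])
TR=dict(red=(.644,-.0925),yellow=(.4515,-.219),blue=(.6225,.0977),green=(.436,.0872))
for n in("top","scene"):
    i,z=env.grab_frame(n); cv2.imwrite(f"pics/{n}2.png",i); C=cloud(n,z)
    for c in HUE:
      for m,ce,st in blobs(i,c,40):
        P=C[m]; zt=np.percentile(P[:,2],90); Q=P[abs(P[:,2]-zt)<.006]; mid=(Q.max(0)+Q.min(0))/2
        if .08<zt<.2 and np.hypot(*(mid[:2]-TR[c]))<.1: print(n,c,mid,mid[:2]-TR[c])
```

```text
25.7 [0.4344 0.4638 0.2512]
top red [ 0.6439 -0.0928  0.1195] [-0.0001 -0.0003]
top yellow [ 0.4508 -0.2197  0.1189] [-0.0007 -0.0007]
top blue [0.6221 0.0964 0.12  ] [-0.0004 -0.0013]
top green [0.4333 0.0855 0.119 ] [-0.0027 -0.0017]
scene red [ 0.6478 -0.0927  0.1194] [ 0.0038 -0.0002]
scene yellow [ 0.4528 -0.2189  0.1194] [0.0013 0.0001]
scene blue [0.6245 0.0969 0.119 ] [ 0.002  -0.0008]
scene green [0.4374 0.085  0.1192] [ 0.0014 -0.0022]
```

View pics/top2.png

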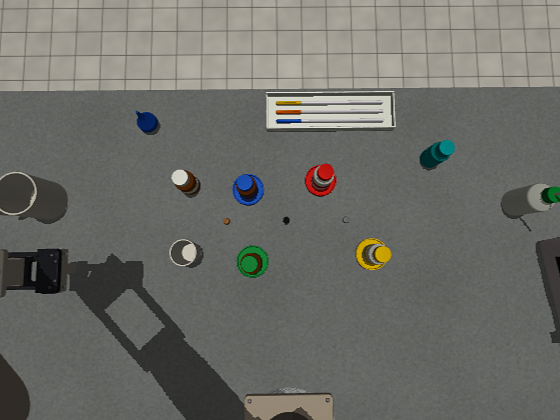

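All four bottles stand in their own trays: blue (247,188), red (321,178), green (252,262) and yellow (373,254). The spare (183,180) and beaker (184,252) have not moved, and the arm is clear.

```bash
python3 -c "
from rig import env
print(env.finish_job())"
```

```text
the job is handed in; nothing more can be done
None
```

I stood all four coloured bottles in their matching trays and handed the job in at about 26 s. The final camera check put each within about 4 mm of its tray's centre and down on the floor, and the white-capped bottle and beaker look unmoved.

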